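# Pack a blank to height on the drill carriage and prove its limit switch

## Task

Set up the timber blank on the drilling jig: clear the old wooden packing off the carriage into the offcut tray, then choose from the aluminium packers and build one pile crosswise on each of the carriage's two seat pads, so that the blank, laid lengthwise over both piles with its end up against the tail stop, lies level with its top flush with the top of the stop. Then push the carriage by its handle until the blank's leading end swings the limit switch's roller lever far enough to trip it, and draw the carriage fully back home with the blank still lying as set. Leave the spare packers on their board and everything else alone.

Things in the scene. Friction and masses are not known exactly. Their poses are not given: they have to be found in the camera images.
- drill_jig: drilling jig screwed to the bench: plywood base 150 x 520 mm with two guide rods, a fixed drill unit on a column over its far right end (bit tip 150 mm above the bench, head about 60 mm across, top at 395 mm) and a roller limit switch at the near side of that end. Origin on the bench; with the jig unturned its axes are the world's, and the carriage feeds toward its -y (to the robot's right). The column stands at jig x +108, y -235 mm, the drill bit at x 0, y -235 mm
- carriage (a joint): travel in m of the sliding carriage toward the drill: 0 = fully home (left), end stop at 0.165; runs freely with about 2.5 N of friction and stays where it is left
- pad_tail (a point): centre of the top of the tail seat pad on the carriage: a raised dark steel pad 110 mm (jig x) x 46 mm (jig y), 45 mm above the bench; moves with the carriage; axes as the jig's
- pad_lead (a point): centre of the top of the leading seat pad, the same size and height, 95 mm from the other toward the drill; moves with the carriage
- stop_edge (a point): middle of the upper front edge of the carriage's tail stop, an upright steel block 60 mm wide (x) and 20 mm thick (y) behind the tail pad; this edge is 125 mm above the bench, 80 mm above the pads; the face below it looks toward the drill (jig -y), 80 mm behind the middle of the tail pad; axes as the jig's. A blank against the stop has its centre 100 mm from this point toward the drill
- handle_top (a point): top of the carriage's push handle, an upright black plastic grip 25 mm in diameter (29 mm at the head) and 66 mm tall, 114 mm above the bench at the top, 40 mm behind the back of the tail stop; the carriage is moved by it
- switch_arm (a joint): angle in rad of the limit switch's roller lever: 0 at rest pointing across the track (jig +x), grows as the roller is pushed away along the feed direction (jig -y); the switch trips at 0.30, mechanical stop at 1.3; light return spring (about 0.05 N m); the lever is 60 mm long
- roller (a point): centre of the lever's roller, 20 mm in diameter and 12 mm high, 112 mm above the bench: it stands in the way of the leading end of a correctly packed blank, which meets it after about 125 mm of travel and trips the switch at about 143 mm
- packer_board: flat board 112 mm (x) x 468 mm (y) x 9 mm screwed to the bench in front of the jig, on which the packers lie side by side in a row along its y, about 67 mm apart in any order, each crosswise (packer x along board x); origin: centre of its underside
- packer10: plain aluminium packer sawn from flat bar, 100 mm long (its x) x 38 mm wide (its y) x 10 mm thick, about 11 g per mm of thickness, with an 8 mm hole near one end; starts lying flat on the packer board (may be absent); origin: centre of its underside
- packer15: plain aluminium packer sawn from flat bar, 100 mm long (its x) x 38 mm wide (its y) x 15 mm thick, about 11 g per mm of thickness, with an 8 mm hole near one end; starts lying flat on the packer board (may be absent); origin: centre of its underside
- packer20: plain aluminium packer sawn from flat bar, 100 mm long (its x) x 38 mm wide (its y) x 20 mm thick, about 11 g per mm of thickness, with an 8 mm hole near one end; starts lying flat on the packer board (may be absent); origin: centre of its underside
- packer25: plain aluminium packer sawn from flat bar, 100 mm long (its x) x 38 mm wide (its y) x 25 mm thick, about 11 g per mm of thickness, with an 8 mm hole near one end; starts lying flat on the packer board (may be absent); origin: centre of its underside
- packer30: plain aluminium packer sawn from flat bar, 100 mm long (its x) x 38 mm wide (its y) x 30 mm thick, about 11 g per mm of thickness, with an 8 mm hole near one end; starts lying flat on the packer board (may be absent); origin: centre of its underside
- packer35: plain aluminium packer sawn from flat bar, 100 mm long (its x) x 38 mm wide (its y) x 35 mm thick, about 11 g per mm of thickness, with an 8 mm hole near one end; starts lying flat on the packer board (may be absent); origin: centre of its underside
- packer40: plain aluminium packer sawn from flat bar, 100 mm long (its x) x 38 mm wide (its y) x 40 mm thick, about 11 g per mm of thickness, with an 8 mm hole near one end; starts lying flat on the packer board (may be absent); origin: centre of its underside
- blank25: planed timber blank, 200 mm long (its y) x 60 mm wide (its x) x 25 mm thick, 0.34 kg, the same either way round, lying flat on the bench at the left; either this one or the other blank is there, never both; origin: centre of its underside
- blank30: planed timber blank, 200 mm long (its y) x 60 mm wide (its x) x 30 mm thick, 0.34 kg, the same either way round, lying flat on the bench at the left; either this one or the other blank is there, never both; origin: centre of its underside
- old_strip_a: wooden packing strip left from the last job, 110 mm long (its x) x 38 mm wide (its y) x 32 mm thick, lying flat and crosswise on the tail pad at the start (may be absent); origin: centre of its underside
- old_strip_b: wooden packing strip left from the last job, 110 mm long (its x) x 38 mm wide (its y) x 32 mm thick, lying flat and crosswise on the leading pad at the start (may be absent); origin: centre of its underside
- offcut_tray: open clear-white plastic tray, about 115 x 165 mm, walls 34 mm high, fixed on the bench at the right front, for the old wooden packing; its long sides run 8 degrees counter-clockwise from its own y axis; origin: centre of its underside
- tape_measure: bystander: yellow tape measure, 61 x 76 x 66 mm; origin under its centre
- paste_pot0: bystander: small round cream-coloured lidded pot, 45 mm across, 34 mm tall, near the front edge; origin under its centre

How it is judged:
By the outcome, as a careful person would: the job done as asked, in the order asked, and still so for the second after the job is handed in, with the robot touching nothing.
Of packer10, packer15, packer20, packer25, packer30, packer35, packer40 only 6 to 7 are there at a start; the rules pass over those that are not, and their reading is None.
Of old_strip_a, old_strip_b only 1 to 2 are there at a start; the rules pass over those that are not, and their reading is None.
Of blank25, blank30 only 1 to 1 are there at a start; the rules pass over those that are not, and their reading is None.
At some moment in a run one of blank25, blank30 may be knocked a few centimetres aside while the robot is not near it.
Once in a run the grip may slacken for a moment while it holds something.
It also fails if it takes over 200 s, if anything falls off the work surface, if the arm or the gripper's body presses on something with over 40 N, if the wrist force passes 120 N, or if a joint passes its speed limit or range.

## Robot

A 6-joint arm with a two-finger parallel gripper is mounted at the origin on a cart in front of the work surface, level with it; the furniture and walls round the work are solid. World frame = base frame: x ahead of the robot, y to its left, z up, the work surface at z = 0. Lengths are in mm, angles in degrees, forces in N, time in s.
With the tool pointing down it reaches from about 300 to 850 mm from the base axis. Payload 4.2 kg.
Tool frame: the origin (TCP) lies midway between the tips of the shut fingers; the grasp point (between the pads) lies 19 mm behind it (env.hold_point_z is the z of the grasp point in the tool frame, in mm); z points along the fingers, y is the direction in which the jaws open and shut (so a half turn about z gives the same grasp; the last joint's range is limited). The gripper opens to 91 mm and grips with 3 to 60 N. Pads are 32 mm wide; open, the fingers measure 118 mm over their backs; the gripper's body (76 mm by 178 mm) begins 60 mm behind the grasp point.
Start: joints at [-70.531, 18.312, 89.639, -0, 72.044, -1.146], TCP at [202.454, -538.197, 213.976] pointing down, gripper open.
Joint ranges: [-177.97, 177.97], [-48.28, 115.42], [12.27, 149.76], [-77.06, 257.06], [2.81, 150.46], [-146.56, 146.56]. Speed limits (degrees/s): [147.25, 147.25, 180, 180, 180, 180].

## Interface

Orientations are given as [roll, pitch, yaw] about the fixed x, y, z axes, in that order (R = Rz(yaw) Ry(pitch) Rx(roll)).
In Python, from workcell import env, grab_frame, camera_params, spotter gives the robot as it stands. The module is installed in compiled form; this text tells all that it offers.
- The arm moves only by the shell command python3 -m jog 'ROWS' [FORCE]. ROWS is text: rows parted by semicolons, each of 7 numbers parted by spaces: the turn, a rotation vector about the world's x, y, z in units of 5 degrees (1.0 is 5 degrees), then the shift along the world's x, y, z in units of 25 mm (1.0 is 25 mm), then the opening, from 0 (shut) to 1 (fully open). A call has 1 to 5 rows; each row is the pose to reach, as a shift and turn from the pose commanded when the call began; what a row does not reach only later rows make up. A row lasts 1/8 s, in which the tool goes at most 62.5 mm and 10.7 degrees, less where a joint would pass 70% of its speed; a pose out of reach is approached as far as the arm can. A call with a gripper value outside its range is refused whole. The fingers move at their own pace and stop on an object; FORCE is the grip in N (left out, the last holds). Time passes only in rows, so rows that repeat a pose let the fingers close. It gives the time, the measured TCP pose, the force and the opening at its end, in the units of the state.
- env.state(): the state, without advancing time (a new reading comes with each control period).
- grab_frame(name): name is "scene" or "side" or "wrist"; returns the picture (420x560x3 uint8, red, green, blue); there is no depth.
- camera_params(name): a dict with "K" (3x3 intrinsics, pixels), "rvec" (rotation vector, rad) and "tvec" (3), from world to camera coordinates, as OpenCV has them. Camera axes: x right, y down, z forward; pixel columns grow to the right and rows downward; lengths in mm; the calibration is good to about 2 mm. The wrist camera is an equidistant fisheye: a pixel r from the principal point sees the ray r / f radians off the axis. A picture is of the moment at which its call begins: read the wrist's pose just before it. camera_params takes no time and is no camera call; for the wrist camera it gives the pose at the moment of the call.
- env.job_done(): hands the job in, once; it reports no verdict.
Trained networks look in the newest picture that a camera, given by its name, has taken for a name from the list of things; names that differ only in an ending like _2 or _b are one class to them, and where a whole thing is asked for, a point or a joint stands for the part that bears it (a point fixed in the world has none). Each returns a list of dicts, best first, with "conf" (0 to 1); they miss things now and then, are a little off and sometimes report something else, mostly with a low value. They report only what shows in the picture. A call takes as long as a camera call.
- spotter.look_for(query, camera): "box" ([left, top, width, height] in pixels, round what is visible of it).
- spotter.trace(query, camera): "region" (420x560 bool, what is visible of it) and "box" ([left, top, width, height] in pixels, round what is visible of it).
The state is a dict: "time_s": time; "qpos": joint angles; "qvel": joint speeds; "effort": joint torques, N m; "ee_pos": TCP position; "ee_rot": TCP orientation; "force": force on the tool from outside, world axes, zero at the start; "torque": the same for the moment, N m; "gripper_width": finger opening in mm.
Only numpy, scipy, OpenCV 4.12 (cv2) and the standard library are available. Lean on these libraries where they do the work, as an engineer would, in place of code of your own. Each camera call takes 0.05 s, during which the arm holds its last target. There are 200 camera calls.

## Working session

There is one attempt and no reset: what is moved stays moved. The work goes in short steps, Python scripts to look and compute and a shell command to move; the robot and the scene stay as the last step left them, time stands still between calls to the robot, and variables do not carry over. Pictures are saved under pics/ and viewed, about 12 in all and at most 16, crops included, and the job is handed in when it is done.

```bash
mkdir -p pics; ls
python3 - <<'E'
from workcell import env, grab_frame, camera_params, spotter
import cv2,numpy as np
print(env.state())
for n in("scene","side"):
    cv2.imwrite(f"pics/{n}0.png",grab_frame(n)[:,:,::-1]); p=camera_params(n); print(n,p)
print(camera_params("wrist"))
E
```

```text
pics
{'time_s': 0.0, 'qpos': array([-7.05310747e+01,  1.83508916e+01,  8.97057626e+01, -1.11928154e-03,
        7.20443926e+01, -1.14586440e+00]), 'qvel': array([-0.01892177,  0.0356365 , -0.00581639, -0.00458916, -0.03585796,
       -0.04219244]), 'effort': array([ 1.32293935e-04, -4.12456083e+01, -2.31970793e+01,  7.28810183e-02,
        4.58734052e-02, -1.25587253e-04]), 'ee_pos': array([ 202.27481181, -537.70730937,  213.13216137]), 'ee_rot': array([-1.79898952e+02, -9.56765488e-04,  2.06151348e+01]), 'force': array([ 0.77038328, -0.87276127,  0.9298367 ]), 'torque': array([-0.05805438, -0.06203246, -0.03478252]), 'gripper_width': 91.03460172445354}
scene {'K': array([[535.96464935,   0.        , 286.81691694],
       [  0.        , 535.96464935, 210.39616144],
       [  0.        ,   0.        ,   1.        ]]), 'rvec': array([ 0.7142522 , -2.65708916,  1.05049682]), 'tvec': array([ 475.56360494,  199.89252285, 1228.37149016])}
side {'K': array([[497.64501304,   0.        , 281.29704314],
       [  0.        , 497.64501304, 207.54527361],
       [  0.        ,   0.        ,   1.        ]]), 'rvec': array([ 0.54012469, -2.56119263,  1.39928466]), 'tvec': array([ 511.50333444,  150.50063736, 1333.98028828])}
{'K': array([[325.1922621 ,   0.        , 275.51288914],
       [  0.        , 325.1922621 , 215.29627541],
       [  0.        ,   0.        ,   1.        ]]), 'rvec': array([-2.40540183,  1.66448975,  0.21579721]), 'tvec': array([-572.99028823,  -28.38830544,  390.51584901])}
```

View pics/scene0.png

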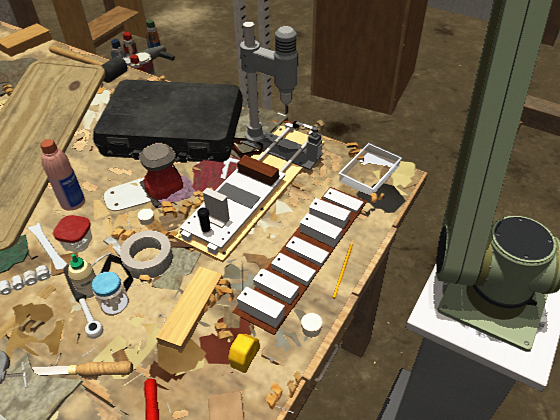

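View pics/side0.png

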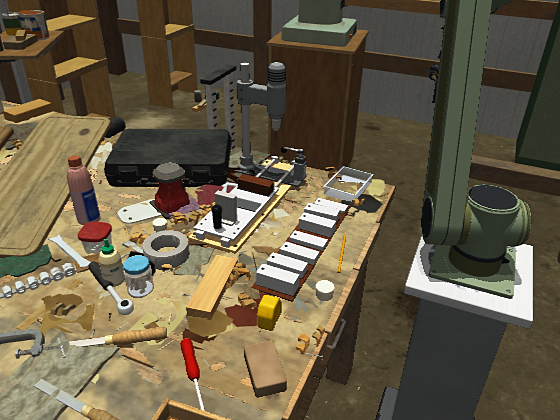

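Both views show six white packers on the red-brown board (scene 245-360, 190-325), one dark wooden strip on the leading pad (258,168), and the tail pad empty. The handle is at (204,215), the blank at (190,305), and the tray at (370,168).

```bash
cat > h.py <<'E'
from workcell import env, grab_frame, camera_params, spotter
import cv2,numpy as np
def ray(cam,px,P=None):
    P=P or camera_params(cam);K=P['K'];R=cv2.Rodrigues(np.array(P['rvec']))[0];c=-R.T@np.array(P['tvec'])
    x=(px[0]-K[0,2])/K[0,0];y=(px[1]-K[1,2])/K[1,1]
    if cam=='wrist':
        r=np.hypot(x,y);d=np.array([x*np.sinc(r/np.pi),y*np.sinc(r/np.pi),np.cos(r)])
    else: d=np.array([x,y,1.])
    return c,R.T@d
def at(cam,px,z,P=None):
    c,d=ray(cam,px,P);return (c+d*(z-c[2])/d[2])
def proj(cam,p,P=None):
    P=P or camera_params(cam);K=P['K'];R=cv2.Rodrigues(np.array(P['rvec']))[0];q=R@np.array(p,float)+np.array(P['tvec'])
    if cam=='wrist':
        s=np.hypot(q[0],q[1]);t=np.arctan2(s,q[2]);u=q[:2]/max(s,1e-9)*t
    else: u=q[:2]/q[2]
    return u*K[0,0]+K[:2,2]
def snap(cam,name=None):
    P=camera_params(cam);im=grab_frame(cam)
    if name: cv2.imwrite(f"pics/{name}.png",im[:,:,::-1])
    return im,P
def corners(reg):
    c=max(cv2.findContours(reg.astype(np.uint8),0,1)[0],key=cv2.contourArea);return c[:,0,:].astype(float)
E
python3 - <<'E'
from h import *
snap('scene')
for q in ['pad_lead','blank25','blank30','old_strip_b','handle_top','stop_edge','roller','offcut_tray','tape_measure','paste_pot0','packer_board','packer10','packer15','packer20','packer25','packer30','packer35','packer40']:
    r=spotter.trace(q,'scene')
    print(q,[(round(d['conf'],2),d['box'],np.round(at('scene',(lambda m:(m[1].mean(),m[0].mean()))(np.nonzero(d['region'])),30)[:2])) for d in r[:3]])
print(env.state()['time_s'])
E
```

```text
pad_lead [(0.61, [180.3, 173.8, 103.7, 76.5], array([673.,  93.]))]
blank25 [(0.63, [156.6, 265.9, 66.1, 85.1], array([572., 390.])), (0.45, [322.0, 188.1, 42.7, 25.0], array([428., -81.]))]
blank30 [(0.63, [156.6, 265.9, 66.1, 85.1], array([572., 390.])), (0.45, [322.0, 188.1, 42.7, 25.0], array([428., -81.]))]
old_strip_b [(0.87, [235.8, 153.0, 43.4, 32.0], array([683., -68.])), (0.29, [226.2, 335.1, 35.3, 36.6], array([413., 416.])), (0.15, [285.0, 238.6, 42.2, 25.6], array([429., 116.]))]
handle_top [(0.8, [182.4, 174.8, 100.6, 76.5], array([673.,  93.])), (0.45, [283.5, 235.7, 43.7, 31.4], array([428., 116.])), (0.42, [254.1, 270.3, 42.9, 31.7], array([440., 241.]))]
stop_edge [(0.86, [178.5, 170.3, 102.9, 79.5], array([674.,  93.]))]
roller [(0.53, [235.0, 290.3, 51.6, 34.6], array([440., 305.])), (0.42, [292.2, 115.2, 25.8, 20.9], array([ 666., -303.]))]
offcut_tray [(0.95, [335.4, 141.0, 66.9, 55.3], array([ 420., -230.])), (0.24, [172.5, 20.9, 152.3, 237.5], array([ 724., -119.]))]
tape_measure [(0.66, [229.4, 332.1, 30.7, 40.8], array([413., 415.]))]
paste_pot0 [(0.63, [301
[... 861 characters left out ...]
.0, 44.3, 30.3], array([440., 240.])), (0.83, [321.1, 189.9, 43.1, 26.4], array([430., -80.])), (0.76, [308.1, 198.2, 44.8, 34.4], array([439., -23.]))]
packer30 [(0.97, [254.5, 270.0, 44.3, 30.3], array([440., 240.])), (0.83, [321.1, 189.9, 43.1, 26.4], array([430., -80.])), (0.76, [308.1, 198.2, 44.8, 34.4], array([439., -23.]))]
packer35 [(0.97, [254.5, 270.0, 44.3, 30.3], array([440., 240.])), (0.83, [321.1, 189.9, 43.1, 26.4], array([430., -80.])), (0.76, [308.1, 198.2, 44.8, 34.4], array([439., -23.]))]
packer40 [(0.97, [254.5, 270.0, 44.3, 30.3], array([440., 240.])), (0.83, [321.1, 189.9, 43.1, 26.4], array([430., -80.])), (0.76, [308.1, 198.2, 44.8, 34.4], array([439., -23.]))]
1.05
```

Run:
```python
import cv2,numpy as np
from h import *
for n in('scene','side'):
    P=camera_params(n);R=cv2.Rodrigues(P['rvec'])[0];print(n,np.round(-R.T@P['tvec']))
a=cv2.imread('pics/side0.png')[185:325,175:365];b=cv2.imread('pics/scene0.png')[110:340,150:380]
cv2.imwrite('pics/c1.png',cv2.resize(a,None,fx=4.2,fy=4.2,interpolation=cv2.INTER_CUBIC))
```

```text
scene [  57.  838. 1034.]
side [  79. 1162.  841.]
```

View pics/c1.png

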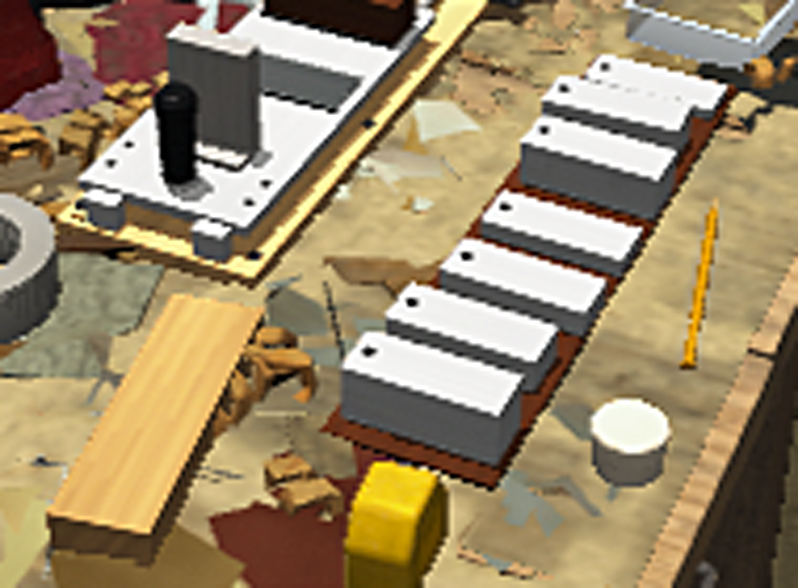

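```bash
for i in 1 ; do python3 -m jog '0 0 -.28 .4 1 1.6 1; 0 0 -.56 .8 2.5 3 1; 0 0 -.84 1.5 4.5 4 1; 0 0 -1.12 2.2 6.5 5 1; 0 0 -1.4 3 8.6 6 1'; python3 -m jog '0 0 -.28 .6 2 .4 1; 0 0 -.56 1.2 4 .8 1; 0 0 -.84 1.8 6 1.2 1; 0 0 -1.12 2.4 8 1.6 1; 0 0 -1.4 3 10 2 1'; python3 -m jog '0 0 -.28 .6 1.5 .4 1; 0 0 -.56 1.2 3 .8 1; 0 0 -.84 1.8 4.5 1.2 1; 0 0 -1.12 2.4 6 1.6 1; 0 0 -1.32 3 7.7 2 1'; done
python3 - <<'E'
from h import *
print(env.state()['ee_pos'],env.state()['ee_rot'],env.state()['qpos'])
im,P=snap('wrist','w1');R=cv2.Rodrigues(P['rvec'])[0];print(-R.T@P['tvec'],R)
E
```

```text
time_s: 1.68
ee_pos: [277.7, -321.6, 364.9]
ee_rot: [180.0, -0.0, 13.5]
force: [1.1, -1.1, -0.2]
gripper_width: 91.0
time_s: 2.3
ee_pos: [352.5, -71.6, 414.5]
ee_rot: [180.0, -0.1, 6.5]
force: [0.9, -0.8, 0.6]
gripper_width: 91.3
time_s: 2.92
ee_pos: [427.7, 120.5, 464.5]
ee_rot: [180.0, -0.0, -0.0]
force: [0.6, 0.4, -0.6]
gripper_width: 91.3
[427.6908707  120.51646443 464.46724267] [ 1.79983080e+02 -3.85706737e-02 -3.53334957e-02] [ 1.42735613e+01  3.09633030e+00  7.39533658e+01 -2.66014395e-02
  1.02917110e+02  1.04302946e+02]
[498.30453765 121.64055296 635.26456981] [[-5.08957782e-04 -9.99999870e-01 -4.54232047e-06]
 [-9.67775057e-01  4.91412882e-04  2.51815799e-01]
 [-2.51815764e-01  1.32559555e-04 -9.67775182e-01]]
```

View pics/w1.png

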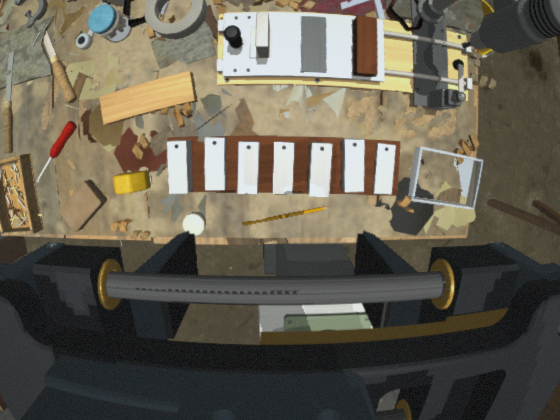

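The wrist view shows all seven packers from (178,165) to (385,168), the jig upper right with a strip on the lead pad (366,46), and the blank at (147,98). The tray is at (446,175). Next: two low views to triangulate the packer tops.

```bash
python3 -m jog '0 0 0 -.5 1.3 -2 1;0 0 0 -1 2.6 -4.2 1;0 0 0 -1.6 3.9 -6.4 1;0 0 0 -2.2 5.2 -8.6 1; 0 0 0 -2.7 6.4 -10.6 1'>/dev/null;  python3 -m jog '0 0 0 -.0 0 0 1;0 0 0 0 0 0 1'
python3 - <<'E'
from h import *
import pickle
im,P=snap('wrist','w2');pickle.dump((im,P),open('w2.pkl','wb'))
E
python3 -m jog '0 0 0 0 -1.3 0 1;0 0 0 0 -3.7 0 1;0 0 0 0 -6.1 0 1;0 0 0 0 -8.5 0 1;0 0 0 0 -10.6 0 1' >/dev/null; python3 -m jog '0 0 0 0 -2 0 1;0 0 0 0 -2 0 1;0 0 0 0 -2 0 1'
python3 - <<'E'
from h import *
import pickle
im,P=snap('wrist','w3');pickle.dump((im,P),open('w3.pkl','wb'))
cv2.imwrite('pics/w23.png',np.vstack([pickle.load(open('w2.pkl','rb'))[0][:300,:,::-1],im[:300,:,::-1]]))
E
```

```text
time_s: 3.85
ee_pos: [362.1, 276.5, 205.1]
ee_rot: [-180.0, -0.1, 0.0]
force: [-1.4, 0.2, -0.2]
gripper_width: 91.6
time_s: 4.9
ee_pos: [361.8, -39.1, 205.2]
ee_rot: [180.0, -0.2, -0.1]
force: [-0.5, 0.5, -0.0]
gripper_width: 91.4
```

View pics/w23.png

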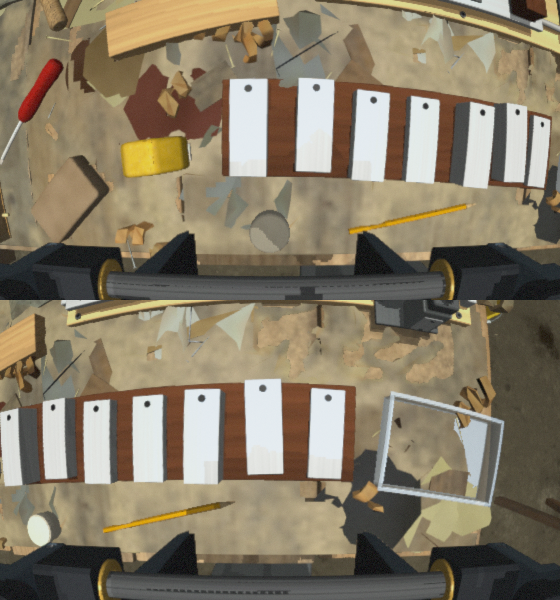

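```bash
cat > fit.py <<'E'
from h import *
import pickle
from scipy.optimize import least_squares
def tops(f,thr=195):
    im,P=pickle.load(open(f,'rb'));m=(im.min(2)>thr).astype(np.uint8);m=cv2.morphologyEx(m,cv2.MORPH_OPEN,np.ones((3,3)));m=cv2.morphologyEx(m,cv2.MORPH_CLOSE,np.ones((7,7)))
    out=[]
    for c in cv2.findContours(m,0,1)[0]:
        if cv2.contourArea(c)<800: continue
        c=c[:,0,:].astype(float)
        g=np.array([at('wrist',p,29,P)[:2] for p in c]);r=cv2.minAreaRect(g.astype(np.float32))
        s=sorted(r[1])
        if abs(s[1]-100)<18 and abs(s[0]-38)<14 and 300<r[0][0]<520: out.append((r,c,P))
    return sorted(out,key=lambda o:-o[0][0][1])
if __name__=='__main__':
    A=tops('w2.pkl');B=tops('w3.pkl');print(len(A),len(B))
    for S in(A,B): print([(np.round(o[0][0]).tolist(),np.round(sorted(o[0][1]),1).tolist()) for o in S])
    if len(A)==len(B)==7:
      for a,b in zip(A,B):
        def cen(o,z):
            g=np.array([at('wrist',p,z,o[2])[:2] for p in o[1]],np.float32);r=cv2.minAreaRect(g);w,h=r[1];an=r[2] if w>h else r[2]+90;an=(an+90)%180-90;return np.array(r[0]),sorted(r[1]),an
        f=lambda z:np.hypot(*(cen(a,z)[0]-cen(b,z)[0]))
        zs=np.arange(12,58,.25);z=zs[np.argmin([f(z) for z in zs])]
        ca,cb=cen(a,z),cen(b,z);print('z',z,'t',z-9,'c',np.round(ca[0],1),np.round(cb[0],1),'sz',np.round(ca[1],1),np.round(cb[1],1),'yaw',round(ca[2],1),round(cb[2],1))
E
python3 fit.py
```

```text
5 7
[([439.0, 307.0], [38.5, 103.9]), ([442.0, 236.0], [37.4, 99.9]), ([432.0, 174.0], [36.9, 98.7]), ([431.0, 111.0], [36.0, 97.2]), ([431.0, 29.0], [37.8, 103.1])]
[([439.0, 330.0], [45.0, 104.5]), ([442.0, 240.0], [36.8, 99.8]), ([432.0, 174.0], [36.5, 98.6]), ([431.0, 105.0], [36.3, 96.9]), ([431.0, 43.0], [38.4, 103.3]), ([440.0, -25.0], [37.9, 101.7]), ([433.0, -92.0], [35.8, 96.0])]
```

```bash
sed -i 's/c=c\[:,0,:\].astype(float)/c=c[:,0,:].astype(float)/; s/np.ones((7,7))/np.ones((5,5))/' fit.py
cat > fit2.py <<'E'
from fit import *
import sys
im,P=pickle.load(open('w2.pkl','rb'))
for t in(205,215,225):
    print(t,[(np.round(o[0][0]).tolist(),np.round(sorted(o[0][1]),1).tolist()) for o in tops('w2.pkl',t)])
for u,v in((490,140),(515,140),(540,145),(461,140),(530,140)): print(u,v,im[v,u])
for u in range(485,555,2): print(u,im[150,u].tolist(),end=' ')
E
python3 fit2.py
```

```text
205 [([439.0, 307.0], [38.4, 103.8]), ([442.0, 236.0], [37.4, 99.7]), ([432.0, 174.0], [36.3, 98.5]), ([431.0, 110.0], [35.8, 97.1]), ([431.0, 29.0], [37.5, 102.9]), ([440.0, -34.0], [36.4, 100.6]), ([433.0, -83.0], [34.3, 95.0])]
215 [([439.0, 307.0], [38.1, 103.7]), ([442.0, 236.0], [36.9, 99.5]), ([432.0, 174.0], [36.2, 97.9]), ([431.0, 110.0], [35.5, 96.5]), ([431.0, 29.0], [37.0, 101.9]), ([440.0, -34.0], [35.0, 99.9]), ([433.0, -83.0], [31.9, 93.4])]
225 [([444.0, 307.0], [36.3, 91.8]), ([442.0, 236.0], [35.3, 97.1]), ([432.0, 174.0], [34.5, 95.9]), ([431.0, 111.0], [33.3, 93.9])]
490 140 [224 228 224]
515 140 [221 223 218]
540 145 [219 222 218]
461 140 [71 72 71]
530 140 [73 72 71]
485 [225, 229, 225] 487 [224, 229, 226] 489 [225, 226, 224] 491 [195, 199, 196] 493 [67, 69, 65] 495 [72, 74, 71] 497 [72, 73, 73] 499 [73, 74, 74] 501 [72, 72, 74] 503 [71, 71, 72] 505 [107, 108, 107] 507 [222, 223, 220] 509 [223, 225, 221] 511 [224, 225, 222] 513 [221, 222, 218] 515 [222, 224, 220] 517 [222, 222, 219] 519 [221, 223, 219] 521 [219, 222, 217] 523 [221, 225, 221] 525 [217, 217, 215] 527 [76, 69, 66] 529 [69, 69, 66] 531 [145, 147, 144] 533 [220, 222, 218] 535 [223, 226, 221] 537 [219, 221, 217] 539 [220, 221, 217] 541 [220, 221, 218] 543 [221, 225, 221] 545 [222, 224, 220] 547 [218, 220, 217] 549 [109, 78, 58] 551 [129, 113, 86] 553 [136, 121, 92]
```

```bash
sed -i 's/thr=195/thr=165/; s/;m=cv2.morphologyEx(m,cv2.MORPH_CLOSE,np.ones((5,5)))//' fit.py; python3 fit.py
```

```text
7 7
[([439.0, 308.0], [39.5, 105.0]), ([442.0, 236.0], [38.1, 100.5]), ([432.0, 174.0], [37.4, 99.4]), ([431.0, 111.0], [36.9, 98.4]), ([431.0, 29.0], [39.0, 103.8]), ([440.0, -34.0], [38.3, 101.8]), ([433.0, -83.0], [35.9, 95.8])]
[([439.0, 326.0], [39.4, 105.0]), ([442.0, 240.0], [37.7, 100.7]), ([432.0, 173.0], [37.1, 99.1]), ([431.0, 105.0], [36.5, 98.1]), ([431.0, 43.0], [39.3, 103.5]), ([440.0, -25.0], [38.6, 102.1]), ([433.0, -92.0], [36.5, 96.2])]
z 48.5 t 39.5 c [438.5 305.8] [438.4 305.9] sz [37.3 99.1] [37.2 99.1] yaw -0.4 -0.8
z 33.25 t 24.25 c [442.1 236.8] [441.9 236.9] sz [37.6 99.3] [37.3 99.5] yaw -1.2 -1.2
z 28.0 t 19.0 c [432.2 174. ] [432.1 174.1] sz [37.5 99.7] [37.2 99.4] yaw -2.5 -3.1
z 23.0 t 14.0 c [430.9 107.7] [430.9 107.7] sz [ 37.5 100.1] [37.1 99.8] yaw -1.6 -2.1
z 43.5 t 34.5 c [430.7  39.6] [430.6  39.5] sz [37.3 99.4] [37.6 99.2] yaw -2.0 -2.6
z 38.25 t 29.25 c [439.9 -25.8] [439.9 -25.7] sz [37.3 99.1] [37.6 99.3] yaw 1.6 1.0
z 18.25 t 9.25 c [432.8 -93.8] [432.8 -93.7] sz [37.  98.8] [37.6 99.2] yaw -1.7 -2.1
```

```bash
python3 -m jog '0 0 0 1.4 .8 .6 1;0 0 0 3 1.8 1.2 1;0 0 0 4.7 3 1.6 1;0 0 0 6.3 4 1.8 1;0 0 0 6.3 4 1.8 1'>/dev/null;  python3 -m jog '0 0 0 -.0 0 0 1;0 0 0 0 0 0 1'
python3 - <<'E'
from h import *
import pickle
im,P=snap('wrist','w4');pickle.dump((im,P),open('w4.pkl','wb'))
E
python3 -m jog '0 0 0 0 1.3 0 1;0 0 0 0 3.5 0 1;0 0 0 0 5.6 0 1;0 0 0 0 5.6 0 1;0 0 0 0 5.6 0 1'
python3 - <<'E'
from h import *
import pickle
im,P=snap('wrist','w5');pickle.dump((im,P),open('w5.pkl','wb'))
cv2.imwrite('pics/w45.png',np.vstack([pickle.load(open('w4.pkl','rb'))[0][:300,:,::-1],im[:300,:,::-1]]))
E
```

```text
time_s: 5.82
ee_pos: [517.6, 61.3, 249.1]
ee_rot: [180.0, 0.0, 0.0]
force: [0.6, 0.2, 0.1]
gripper_width: 91.0
time_s: 6.5
ee_pos: [518.3, 200.4, 249.1]
ee_rot: [179.9, 0.0, 0.0]
force: [-0.9, 0.3, -0.4]
gripper_width: 91.3
```

View pics/w45.png

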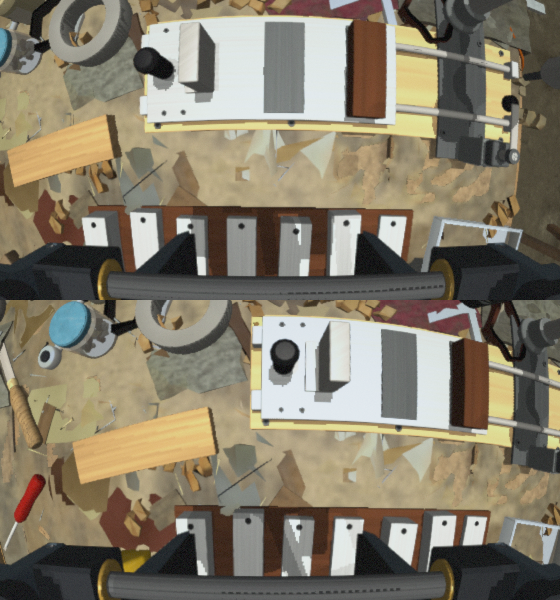

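Upper (w4): tail pad at (285,80), strip (365,82), stop top (190,57), handle head (146,62), blank (62,150). Lower (w5): pad (398,75), strip (465,80), handle (285,52), blank (145,145), stop top (332,55).

```bash
cat > seg.py <<'E'
from h import *
import pickle
def ff(im,seed,tol):
    m=np.zeros((422,562),np.uint8);g=cv2.GaussianBlur(im,(3,3),0)
    cv2.floodFill(g.copy(),m,seed,0,(tol,)*3,(tol,)*3,4|cv2.FLOODFILL_FIXED_RANGE|cv2.FLOODFILL_MASK_ONLY|(1<<8))
    m=m[1:-1,1:-1];m=cv2.morphologyEx(cv2.morphologyEx(m,cv2.MORPH_CLOSE,np.ones((3,3))),cv2.MORPH_OPEN,np.ones((3,3)));return corners(m)
def rect(c,z,P):
    g=np.array([at('wrist',p,z,P)[:2] for p in c],np.float32);r=cv2.minAreaRect(g);w,h=r[1];a=r[2] if w>h else r[2]+90;return np.round(r[0],1),np.round(sorted(r[1]),1),round((a+90)%180-90,1)
E
python3 - <<'E'
from seg import *
V=[pickle.load(open(f'w{i}.pkl','rb')) for i in(4,5)]
O={'pad':([(285,80),(398,75)],25,[45]),'strip':([(360,70),(465,80)],28,[77]),'blank':([(62,150),(145,145)],45,[25,30]),'stop':([(190,40),(325,85)],30,[125])}
for k,(s,t,zs) in O.items():
    for (im,P),q in zip(V,s):
        c=ff(im,q,t)
        for z in zs: print(k,z,im[q[1],q[0]],*rect(c,z,P))
E
```

```text
pad 45 [124 125 125] [666.1  53.4] [ 44.5 108.8] -0.2
pad 45 [107 112 108] [666.1  53.9] [ 44.6 108.3] -0.5
strip 77 [115  71  45] [672.5   6.7] [131.1 136.1] 3.9
strip 77 [89 56 36] [663.5 -37.2] [ 37.  114.2] -2.1
blank 25 [219 179 114] [599.9 384.3] [107.3 201. ] -81.1
blank 30 [219 179 114] [599.7 380.2] [105.9 198.4] -81.1
blank 25 [226 188 122] [576.2 379. ] [100.2 200.7] -81.4
blank 30 [226 188 122] [576.4 376.8] [ 99.  198.2] -81.4
stop 125 [213 211 199] [649.8  92.9] [ 98.  195.1] 89.4
stop 125 [62 62 59] [656.9 151.4] [22.  59.1] -0.1
```

Run:
```python
from seg import *
V=[pickle.load(open(f'w{i}.pkl','rb')) for i in(4,5)]
for (im,P),q in zip(V,[(62,150),(145,145)]):
    hsv=cv2.cvtColor(im,cv2.COLOR_RGB2HSV);print(hsv[q[1],q[0]],im[q[1],q[0]])
    m=((hsv[...,1]>75)&(hsv[...,2]>185)).astype(np.uint8);m=cv2.morphologyEx(m,cv2.MORPH_CLOSE,np.ones((3,3)));m=cv2.morphologyEx(m,cv2.MORPH_OPEN,np.ones((9,9)))
    n,l=cv2.connectedComponents(m);c=corners(l==l[q[1],q[0]])
    for z in(24,25,29,30): print(z,*rect(c,z,P))
cv2.imwrite('pics/b.png',cv2.resize(np.vstack([V[0][0][100:200,0:140],V[1][0][95:195,60:230][:, :140]])[:,:,::-1],None,fx=3,fy=3,interpolation=cv2.INTER_CUBIC))
```

```text
[ 19 122 219] [219 179 114]
24 [577.3 381.6] [ 60.  201.6] -80.8
25 [577.3 380.8] [ 59.9 201.1] -80.8
29 [577.4 377.6] [ 59.3 199. ] -80.8
30 [577.5 376.8] [ 59.1 198.5] -80.8
[ 19 117 226] [226 188 122]
24 [577.4 379.7] [ 61.3 202. ] -80.6
25 [577.5 379.2] [ 61.1 201.5] -80.6
29 [577.6 377.4] [ 60.5 199.5] -80.6
30 [577.6 377. ] [ 60.4 199. ] -80.6
```

View pics/b.png

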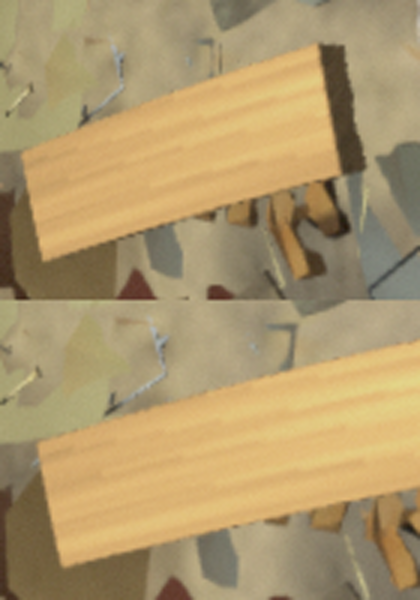

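Run:
```python
from seg import *
im,P=pickle.load(open('w3.pkl','rb'))
T=np.array([at('wrist',p,34,P)[:2] for p in [(390,92),(505,118),(490,203),(377,187)]]);print(np.round(T,1),T.mean(0),[np.round(np.linalg.norm(T[i]-T[i-1])) for i in range(4)])
for i in((0,1),(3,2)): d=T[i[0]]-T[i[1]];print('tray long dir',np.degrees(np.arctan2(d[1],d[0])))
for w in(4,5):
    im,P=pickle.load(open(f'w{w}.pkl','rb'));v=im.copy()
    for y,z in((133.6,125),(153.6,125),(193.6,114)): 
        for x in((636,666,696) if z==125 else (666-14,666,666+14)): cv2.circle(v,tuple(int(round(a)) for a in proj('wrist',(x,y,z),P)),1,(255,0,0),-1)
    for x,y in((611,30.6),(721,30.6),(611,76.6),(721,76.6),(611,-18.4),(721,-18.4),(611,-64.4),(721,-64.4)):cv2.circle(v,tuple(int(round(a)) for a in proj('wrist',(x,y,45),P)),1,(0,255,0),-1)
    cv2.imwrite(f'pics/v{w}.png',v[:,:,::-1])
a=cv2.imread('pics/v4.png')[5:150,120:520];b=cv2.imread('pics/v5.png')[5:150,160:560]
cv2.imwrite('pics/v.png',cv2.resize(np.vstack([a,b]),None,fx=2,fy=2,interpolation=cv2.INTER_CUBIC))
```

```text
[[ 481.  -161.6]
 [ 468.4 -323.5]
 [ 359.5 -308.8]
 [ 375.8 -149.6]] [ 421.17997663 -235.87418071] [np.float64(106.0), np.float64(162.0), np.float64(110.0), np.float64(160.0)]
tray long dir 85.53973519361871
tray long dir 84.1341072293449
```

View pics/v.png

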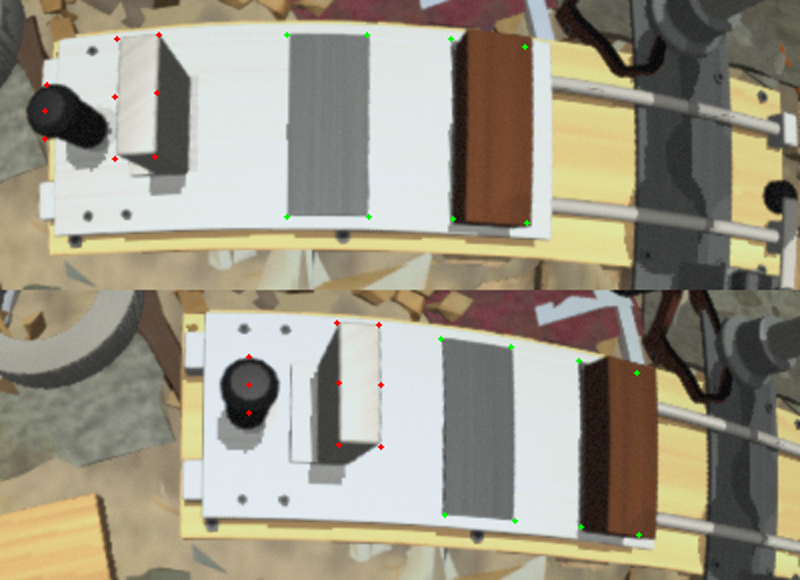

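The projected model points fall on the stop top, handle head and pad corners within about 2 mm, so the jig pose is confirmed. Next is the strip centre.

Run:
```python
from seg import *
for w,c in((4,[(354,20),(385,21),(385.5,116),(354.5,115)]),(5,[(160+611/2,5+(355-290)/2),(160+657/2,5+(367-290)/2),(160+656/2,5+(542-290)/2),(160+608/2,5+(533-290)/2)])):
    im,P=pickle.load(open(f'w{w}.pkl','rb'));g=np.array([at('wrist',p,77,P)[:2] for p in c]);print(np.round(g.mean(0),1),np.round(g,0).tolist())
print(env.state()['ee_pos'])
```

```text
[663.3 -39.1] [[716.0, -22.0], [719.0, -57.0], [610.0, -56.0], [609.0, -21.0]]
[661.7 -39.8] [[717.0, -24.0], [717.0, -59.0], [605.0, -57.0], [607.0, -19.0]]
[518.42203962 200.0171078  249.1212487 ]
```

```bash
python3 -m jog '0 0 0 1 -1.4 0 .7;0 0 0 2.2 -3.4 -.4 .7;0 0 0 3.4 -5.6 -1 .7;0 0 0 4.6 -7.8 -1.6 .7; 0 0 0 5.8 -9.6 -2 .7'; python3 -m jog '0 0 0 0 0 -1 .7;0 0 0 0 0 -3 .7;0 0 0 0 0 -4.2 .7;0 0 0 0 0 -4.2 .7'
```

```text
time_s: 7.18
ee_pos: [663.6, -42.7, 198.7]
ee_rot: [180.0, 0.0, -0.2]
force: [1.2, 0.8, -0.6]
gripper_width: 63.8
time_s: 7.68
ee_pos: [661.3, -40.4, 91.6]
ee_rot: [-180.0, 0.3, -0.1]
force: [0.2, 0.5, 0.5]
gripper_width: 63.8
```

```bash
python3 -m jog '0 0 0 .05 0 -.8 .7;0 0 0 .05 0 -1.35 .7;0 0 0 .05 0 -1.35 .7;0 0 0 .05 0 -1.35 .2;0 0 0 .05 0 -1.35 .2' 30; python3 -m jog '0 0 0 0 0 0 .2;0 0 0 0 0 0 .2;0 0 0 0 0 1 .2;0 0 0 0 0 3 .2;0 0 0 0 0 4.5 .2'
```

```text
time_s: 8.3
ee_pos: [665.5, -38.7, 61.3]
ee_rot: [180.0, -0.1, 0.0]
force: [0.2, -0.1, -0.6]
gripper_width: 46.6
time_s: 8.93
ee_pos: [665.2, -38.6, 174.4]
ee_rot: [180.0, -0.1, 0.0]
force: [0.2, 0.4, -1.9]
gripper_width: 37.9
```

```bash
python3 -m jog '0 0 1.5 -.6 -.5 0 .2;0 0 3.5 -2 -1.6 0 .2;0 0 5.5 -3.4 -2.7 0 .2;0 0 7.5 -5 -4 0 .2;0 0 9 -6.4 -5.2 0 .2'; python3 -m jog '0 0 2 -1 -.8 0 .2;0 0 4 -2 -1.6 0 .2;0 0 6 -2.9 -2.3 0 .2;0 0 8 -3.37 -2.7 -1 .2;0 0 8 -3.37 -2.7 -3 .2';python3 -m jog '0 0 0 0 0 -.5 .2;0 0 0 0 0 -1 .2;0 0 0 0 0 -1 .2'
```

```text
time_s: 9.55
ee_pos: [503.3, -169.2, 172.5]
ee_rot: [-180.0, 0.0, 45.3]
force: [0.7, 0.3, -1.1]
gripper_width: 38.2
time_s: 10.18
ee_pos: [421.5, -237.8, 98.7]
ee_rot: [179.7, 0.2, 85.0]
force: [0.9, -0.6, -0.3]
gripper_width: 37.7
time_s: 10.55
ee_pos: [421.1, -236.2, 72.9]
ee_rot: [180.0, -0.0, 85.0]
force: [-0.1, 0.0, -0.8]
gripper_width: 37.7
```

```bash
python3 -m jog '0 0 0 0 0 -1 .2;0 0 0 0 0 -1.9 .2;0 0 0 0 0 -1.95 .2;0 0 0 0 0 -1.95 .2'; python3 -m jog '0 0 0 0 0 0 .6;0 0 0 0 0 0 .6;0 0 0 0 0 0 .6;0 0 0 0 0 1 .6;0 0 0 0 0 3 .6'; python3 -m jog '0 0 0 0 0 2 .6;0 0 0 0 0 4 .6;0 0 0 0 0 4 .6'
python3 - <<'E'
from h import *
im,P=snap('scene','s2')
cv2.imwrite('pics/s2c.png',cv2.resize(im[110:340,150:420,::-1],None,fx=2.2,fy=2.2))
E
```

```text
time_s: 11.05
ee_pos: [421.7, -236.7, 25.1]
ee_rot: [179.9, 0.1, 85.0]
force: [-0.2, 0.1, 0.1]
gripper_width: 37.6
time_s: 11.68
ee_pos: [419.4, -235.4, 98.4]
ee_rot: [-179.7, -0.1, 85.0]
force: [1.1, 0.5, -1.0]
gripper_width: 55.0
time_s: 12.05
ee_pos: [422.9, -237.5, 203.1]
ee_rot: [179.5, 0.2, 85.0]
force: [0.1, 0.3, -0.3]
gripper_width: 54.6
```

View pics/s2c.png

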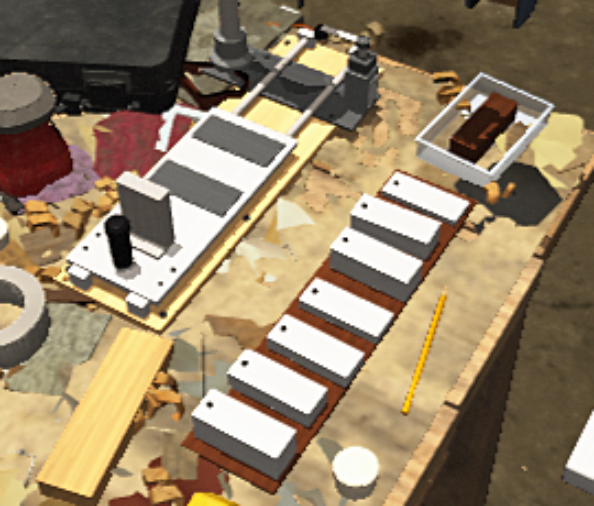

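The strip lies inside the tray and both pads are clear. Next is packer30.

```bash
python3 -m jog '0 0 -2 0 1 0 .6;0 0 -4 .1 2 0 .6;0 0 -6 .3 3.2 0 .6;0 0 -8 .5 4.4 0 .6;0 0 -10 .68 5.4 0 .6'; python3 -m jog '0 0 -2 0 1 0 .57;0 0 -4 0 2 0 .57;0 0 -6 0 3 0 .57;0 0 -7 0 3.06 -.5 .57;0 0 -7 0 3.06 -2 .57';python3 -m jog '0 0 0 0 0 -1 .57;0 0 0 0 0 -2 .57;0 0 0 0 0 -2 .57; 0 0 0 0 0 -2 .57'
```

```text
time_s: 12.72
ee_pos: [436.6, -99.9, 197.2]
ee_rot: [-179.8, 0.1, 34.7]
force: [0.6, -0.7, 0.2]
gripper_width: 55.0
time_s: 13.35
ee_pos: [438.2, -24.3, 148.2]
ee_rot: [180.0, -0.1, 0.0]
force: [1.5, 0.0, -1.3]
gripper_width: 52.4
time_s: 13.85
ee_pos: [437.7, -24.7, 99.0]
ee_rot: [180.0, 0.0, 0.0]
force: [0.1, 0.3, -0.2]
gripper_width: 51.9
```

```bash
python3 -m jog '0 0 0 .08 -.05 -1.5 .57;0 0 0 .08 -.05 -3.24 .57;0 0 0 .08 -.05 -3.24 .57;0 0 0 .08 -.05 -3.24 .25;0 0 0 .08 -.05 -3.24 .25' 40; python3 -m jog '0 0 0 0 0 0 .25;0 0 0 0 0 0 .25;0 0 0 0 0 .8 .25;0 0 0 0 0 3 .25;0 0 0 0 0 5.4 .25'
```

```text
time_s: 14.48
ee_pos: [441.3, -26.2, 19.7]
ee_rot: [180.0, -0.2, 0.0]
force: [-0.2, 0.1, 1.9]
gripper_width: 37.8
time_s: 15.1
ee_pos: [438.7, -25.8, 154.3]
ee_rot: [-180.0, 0.1, 0.0]
force: [0.6, -0.0, -3.9]
gripper_width: 37.8
```

```bash
python3 -m jog '0 0 0 1 0 0 .25;0 0 0 3 -.2 0 .25;0 0 0 5.2 -.4 0 .25;0 0 0 7.4 -.6 0 .25;0 0 0 9.04 -.62 0 .25' ; python3 -m jog '0 0 0 0 0 -1 .25;0 0 0 0 0 -3 .25;0 0 0 0 0 -3 .25;0 0 0 0 0 -3 .25';python3 -c "
from workcell import env
print(env.state()['ee_pos'],env.state()['ee_rot'])"
```

```text
time_s: 15.72
ee_pos: [667.3, -41.7, 152.7]
ee_rot: [180.0, 0.0, -0.0]
force: [0.2, 0.2, -2.8]
gripper_width: 38.0
time_s: 16.23
ee_pos: [666.6, -41.5, 79.6]
ee_rot: [180.0, -0.1, 0.0]
force: [0.4, -0.2, -1.9]
gripper_width: 37.9
[666.61187363 -41.50239346  79.61527334] [ 1.79987217e+02 -1.29323448e-01  1.31845156e-02]
```

```bash
python3 -m jog '0 0 0 -.04 0 -.5 .25;0 0 0 -.04 0 -.88 .25;0 0 0 -.04 0 -.92 .25;0 0 0 -.04 0 -.92 .25'; python3 -m jog '0 0 0 0 0 -.04 .25;0 0 0 0 0 -.04 .25;0 0 0 0 0 -.04 .25'
```

```text
time_s: 16.73
ee_pos: [664.9, -41.5, 55.6]
ee_rot: [180.0, -0.0, 0.0]
force: [-1.2, -1.2, 1.3]
gripper_width: 37.8
time_s: 17.1
ee_pos: [664.9, -41.5, 55.6]
ee_rot: [180.0, -0.1, 0.0]
force: [-2.9, 0.3, 6.3]
gripper_width: 37.6
```

```bash
python3 -m jog '0 0 0 0 0 0 .57;0 0 0 0 0 0 .57;0 0 0 0 0 0 .57;0 0 0 0 0 .6 .57;0 0 0 0 0 2.5 .57'; python3 -m jog '0 0 0 0 0 1.5 .57;0 0 0 -1.5 1.4 2 .52;0 0 0 -3.5 3.3 2 .52;0 0 0 -5.1 5 2 .52;0 0 0 -6.7 6.5 2 .52';python3 -m jog '0 0 0 -1.2 1 0 .52;0 0 0 -2.6 2.1 -1 .52;0 0 0 -2.6 2.1 -3 .52; 0 0 0 -2.6 2.1 -3 .52; 0 0 0 -2.6 2.1 -3 .52'
```

```text
time_s: 17.73
ee_pos: [663.0, -41.3, 115.1]
ee_rot: [-180.0, 0.3, 0.0]
force: [0.9, -0.9, -0.3]
gripper_width: 51.9
time_s: 18.35
ee_pos: [496.1, 122.4, 167.7]
ee_rot: [-180.0, -0.1, 0.0]
force: [1.1, 0.9, 0.2]
gripper_width: 47.5
time_s: 18.98
ee_pos: [433.9, 173.9, 93.2]
ee_rot: [-179.9, -0.2, -0.0]
force: [0.1, 0.2, 0.6]
gripper_width: 47.4
```

```bash
python3 -m jog '0 0 0 -.07 0 -1.5 .52;0 0 0 -.07 0 -3 .52;0 0 0 -.07 0 -3.17 .52;0 0 0 -.07 0 -3.17 .25;0 0 0 -.07 0 -3.17 .25' 40; python3 -m jog '0 0 0 0 0 0 .25;0 0 0 0 0 0 .25;0 0 0 0 0 .8 .25;0 0 0 0 0 3 .25;0 0 0 0 0 5.4 .25';  python3 -m jog '0 0 0 1.2 -1 0 .25;0 0 0 3 -2.8 0 .25;0 0 0 4.6 -4.4 0 .25;0 0 0 6.3 -6.1 0 .25;0 0 0 7.9 -7.6 0 .25';  python3 -m jog '0 0 0 1 -.7 0 .25;0 0 0 1.4 -1 0 .25;0 0 0 1.4 -1 0 .25;0 0 0 1.4 -1 0 .25'
```

```text
time_s: 19.6
ee_pos: [432.0, 174.0, 13.8]
ee_rot: [-179.9, -0.2, -0.0]
force: [0.7, -0.5, 1.8]
gripper_width: 38.0
time_s: 20.23
ee_pos: [429.6, 173.3, 148.4]
ee_rot: [180.0, 0.1, 0.0]
force: [2.1, 0.9, -3.5]
gripper_width: 37.9
time_s: 20.85
ee_pos: [628.8, -18.0, 147.2]
ee_rot: [-180.0, 0.0, -0.0]
force: [0.4, 0.6, -1.8]
gripper_width: 38.0
time_s: 21.35
ee_pos: [661.8, -40.3, 147.3]
ee_rot: [-180.0, 0.1, 0.1]
force: [-0.5, 0.5, -2.2]
gripper_width: 37.6
```

```bash
python3 -m jog '0 0 0 .14 -.04 -1 .25;0 0 0 .14 -.04 -2.3 .25;0 0 0 .14 -.04 -2.6 .25;0 0 0 .14 -.04 -2.6 .25'; python3 -m jog '0 0 0 0 0 -.05 .25;0 0 0 0 0 -.08 .25;0 0 0 0 0 -.08 .25'
```

```text
time_s: 21.85
ee_pos: [666.2, -41.9, 82.6]
ee_rot: [180.0, 0.0, 0.1]
force: [0.8, 0.1, -1.7]
gripper_width: 37.6
time_s: 22.22
ee_pos: [666.7, -42.5, 80.8]
ee_rot: [180.0, -0.1, 0.0]
force: [-0.4, -0.7, -2.5]
gripper_width: 37.6
```

```bash
python3 -m jog '0 0 0 0 0 -.04 .25;0 0 0 0 0 -.06 .25;0 0 0 0 0 -.06 .25'; python3 -m jog '0 0 0 0 0 0 .57;0 0 0 0 0 0 .57;0 0 0 0 0 0 .57;0 0 0 0 0 .4 .57;0 0 0 0 0 2 .57'; python3 -m jog '0 0 0 -1 .2 1 .57;0 0 0 -3 .8 1 .57;0 0 0 -5 1.8 1 .57;0 0 0 -7 2.6 1 .57;0 0 0 -9.2 3.24 1 .57';python3 -m jog '0 0 0 -.2 0 0 .57;0 0 0 -.2 0 -2 .57;0 0 0 -.2 0 -2.5 .57; 0 0 0 -.2 0 -2.5 .57'
```

```text
time_s: 22.6
ee_pos: [666.7, -42.5, 79.8]
ee_rot: [180.0, -0.1, 0.0]
force: [-1.5, 0.2, 5.3]
gripper_width: 37.9
time_s: 23.22
ee_pos: [664.8, -42.3, 127.1]
ee_rot: [-180.0, 0.3, 0.0]
force: [-0.1, -0.9, 0.5]
gripper_width: 52.0
time_s: 23.85
ee_pos: [435.4, 39.2, 154.5]
ee_rot: [-180.0, -0.1, 0.0]
force: [-0.3, 1.0, -0.0]
gripper_width: 51.9
time_s: 24.35
ee_pos: [432.1, 38.4, 91.2]
ee_rot: [180.0, 0.0, -0.0]
force: [-0.3, -0.1, 0.4]
gripper_width: 52.0
```

```bash
python3 -m jog '0 0 0 -.06 .05 -1.5 .57;0 0 0 -.06 .05 -2.8 .57;0 0 0 -.06 .05 -2.89 .57;0 0 0 -.06 .05 -2.89 .25;0 0 0 -.06 .05 -2.89 .25' 40; python3 -m jog '0 0 0 0 0 0 .25;0 0 0 0 0 0 .25;0 0 0 0 0 .8 .25;0 0 0 0 0 3 .25;0 0 0 0 0 5.4 .25';  python3 -m jog '0 0 0 1.2 0 0 .25;0 0 0 3.2 .2 0 .25;0 0 0 5.3 .4 0 .25;0 0 0 7.4 .56 0 .25;0 0 0 9.42 .56 0 .25';  python3 -m jog '0 0 0 0 0 -.5 .25;0 0 0 0 0 -2.5 .25;0 0 0 0 0 -3 .25;0 0 0 0 0 -3 .25'
```

```text
time_s: 24.98
ee_pos: [431.7, 39.8, 20.4]
ee_rot: [180.0, -0.2, 0.0]
force: [1.3, -0.6, 1.3]
gripper_width: 38.2
time_s: 25.6
ee_pos: [428.5, 39.8, 154.8]
ee_rot: [180.0, 0.2, 0.0]
force: [1.5, 0.4, -4.5]
gripper_width: 38.2
time_s: 26.22
ee_pos: [666.2, 54.3, 153.1]
ee_rot: [-180.0, 0.1, 0.0]
force: [0.1, 1.1, -3.7]
gripper_width: 38.1
time_s: 26.72
ee_pos: [664.2, 53.8, 78.3]
ee_rot: [180.0, 0.2, 0.0]
force: [0.8, -0.1, -1.9]
gripper_width: 38.2
```

```bash
python3 -m jog '0 0 0 .08 0 -.4 .25;0 0 0 .08 0 -.75 .25;0 0 0 .08 0 -.8 .25;0 0 0 .08 0 -.8 .25'; python3 -m jog '0 0 0 0 0 -.05 .25;0 0 0 0 0 -.1 .25;0 0 0 0 0 -.1 .25'
```

```text
time_s: 27.22
ee_pos: [667.5, 53.8, 59.1]
ee_rot: [180.0, -0.0, 0.0]
force: [-0.2, -0.1, -3.2]
gripper_width: 37.9
time_s: 27.6
ee_pos: [667.6, 53.8, 56.6]
ee_rot: [180.0, -0.0, 0.0]
force: [0.2, -0.3, -3.8]
gripper_width: 37.8
```

```bash
python3 -m jog '0 0 0 -.04 0 -.04 .25;0 0 0 -.04 0 -.06 .25;0 0 0 -.04 0 -.06 .25'; python3 -m jog '0 0 0 0 0 0 .57;0 0 0 0 0 0 .57;0 0 0 0 0 0 .57;0 0 0 0 0 .4 .57;0 0 0 0 0 2 .57'; python3 -m jog '0 0 0 -.5 .1 1.5 .57;0 0 0 -2.6 .6 2 .57;0 0 0 -4.8 1.2 2 .57;0 0 0 -7 1.8 2 .57;0 0 0 -9.1 2.2 2 .57';python3 -m jog '0 0 0 -.3 0 0 .57;0 0 0 -.3 0 -2 .57;0 0 0 -.3 0 -2.5 .57; 0 0 0 -.3 0 -2.5 .57'
```

```text
time_s: 27.98
ee_pos: [667.6, 53.8, 56.5]
ee_rot: [-180.0, -0.2, 0.0]
force: [-0.1, 0.0, 6.4]
gripper_width: 38.3
time_s: 28.6
ee_pos: [664.7, 53.7, 103.3]
ee_rot: [180.0, 0.3, 0.0]
force: [1.0, 0.4, 0.3]
gripper_width: 51.8
time_s: 29.22
ee_pos: [437.3, 109.3, 155.7]
ee_rot: [-180.0, -0.1, 0.0]
force: [0.5, -0.2, 0.1]
gripper_width: 51.7
time_s: 29.72
ee_pos: [432.1, 108.7, 92.4]
ee_rot: [180.0, 0.0, -0.0]
force: [0.7, 0.5, 0.3]
gripper_width: 52.0
```

```bash
python3 -m jog '0 0 0 -.05 -.04 -1.5 .57;0 0 0 -.05 -.04 -3 .57;0 0 0 -.05 -.04 -3.18 .57;0 0 0 -.05 -.04 -3.18 .25;0 0 0 -.05 -.04 -3.18 .25' 40; python3 -m jog '0 0 0 0 0 0 .25;0 0 0 0 0 0 .25;0 0 0 0 0 .8 .25;0 0 0 0 0 3 .25;0 0 0 0 0 5.6 .25';  python3 -m jog '0 0 0 1.2 -.2 0 .25;0 0 0 3.2 -.7 0 .25;0 0 0 5.3 -1.2 0 .25;0 0 0 7.4 -1.8 0 .25;0 0 0 9.41 -2.16 0 .25';  python3 -m jog '0 0 0 0 0 -.5 .25;0 0 0 0 0 -1.8 .25;0 0 0 0 0 -2.2 .25;0 0 0 0 0 -2.2 .25'
```

```text
time_s: 30.35
ee_pos: [431.9, 108.1, 14.5]
ee_rot: [-180.0, -0.2, 0.0]
force: [0.5, -0.7, 0.7]
gripper_width: 37.5
time_s: 30.98
ee_pos: [429.1, 107.6, 151.6]
ee_rot: [180.0, 0.1, 0.0]
force: [1.8, 0.5, -1.4]
gripper_width: 37.6
time_s: 31.6
ee_pos: [666.7, 53.0, 150.5]
ee_rot: [180.0, 0.0, -0.0]
force: [-0.0, 0.2, -1.9]
gripper_width: 37.9
time_s: 32.1
ee_pos: [664.3, 54.1, 95.0]
ee_rot: [180.0, 0.1, 0.0]
force: [-0.0, -0.1, -2.1]
gripper_width: 37.4
```

```bash
python3 -m jog '0 0 0 .08 0 -.2 .25;0 0 0 .08 0 -.32 .25;0 0 0 .08 0 -.32 .25'; python3 -m jog '0 0 0 0 0 -.04 .25;0 0 0 0 0 -.06 .25;0 0 0 0 0 -.06 .25'
```

```text
time_s: 32.48
ee_pos: [667.4, 53.8, 87.7]
ee_rot: [180.0, -0.0, 0.0]
force: [-0.1, -0.0, -1.0]
gripper_width: 37.5
time_s: 32.85
ee_pos: [667.5, 53.8, 86.0]
ee_rot: [180.0, -0.0, 0.0]
force: [0.4, -0.3, -1.8]
gripper_width: 38.0
```

```bash
python3 -m jog '0 0 0 -.04 0 -.04 .25;0 0 0 -.04 0 -.06 .25;0 0 0 -.04 0 -.06 .25';  python3 -m jog '0 0 0 0 0 0 .57;0 0 0 0 0 0 .57;0 0 0 0 0 0 .57;0 0 0 0 0 .4 .57;0 0 0 0 0 2 .57'; python3 -m jog '0 0 0 -.2 .2 2 .7;0 0 0 -1.5 1.4 4 .9;0 0 0 -3 2.8 4.5 1;0 0 0 -4.5 4.3 4.5 1;0 0 0 -5.8 5.8 4.5 1';python3 -m jog '0 0 0 0 0 0 1;0 0 0 0 0 0 1'
python3 - <<'E'
from seg import *
print(env.state()['ee_pos'])
im,P=snap('wrist','w6');pickle.dump((im,P),open('w6.pkl','wb'))
v=im.copy()
for x,y in((616,34.6),(716,34.6),(616,72.6),(716,72.6),(616,-22.4),(716,-22.4),(616,-60.4),(716,-60.4)):cv2.circle(v,tuple(int(round(a)) for a in proj('wrist',(x,y,95),P)),1,(0,255,0),-1)
hsv=cv2.cvtColor(im,cv2.COLOR_RGB2HSV);m=((hsv[...,1]>75)&(hsv[...,2]>185)).astype(np.uint8);m[320:]=0;m=cv2.morphologyEx(m,cv2.MORPH_CLOSE,np.ones((3,3)));m=cv2.morphologyEx(m,cv2.MORPH_OPEN,np.ones((9,9)))
for c in cv2.findContours(m,0,1)[0]:
    if cv2.contourArea(c)>1500: print(rect(c[:,0,:].astype(float),30,P))
cv2.imwrite('pics/v6.png',cv2.resize(v[:220,:,::-1],None,fx=1.4,fy=1.4,interpolation=cv2.INTER_CUBIC))
E
```

```text
time_s: 33.22
ee_pos: [667.2, 53.8, 85.5]
ee_rot: [-180.0, -0.1, 0.0]
force: [-1.3, -1.0, 3.8]
gripper_width: 37.9
time_s: 33.85
ee_pos: [664.8, 53.7, 132.8]
ee_rot: [180.0, 0.3, 0.0]
force: [1.6, -0.4, 0.2]
gripper_width: 51.3
time_s: 34.48
ee_pos: [520.2, 199.8, 248.3]
ee_rot: [-180.0, -0.1, -0.0]
force: [-0.6, -0.1, -0.3]
gripper_width: 91.5
time_s: 34.72
ee_pos: [521.9, 198.6, 247.6]
ee_rot: [180.0, -0.1, 0.0]
force: [0.4, -0.5, -0.2]
gripper_width: 91.2
[521.93003041 198.63521205 247.61219638]
(array([575.9, 348.7]), array([ 60.6, 198.9]), -78.6)
```

View pics/v6.png

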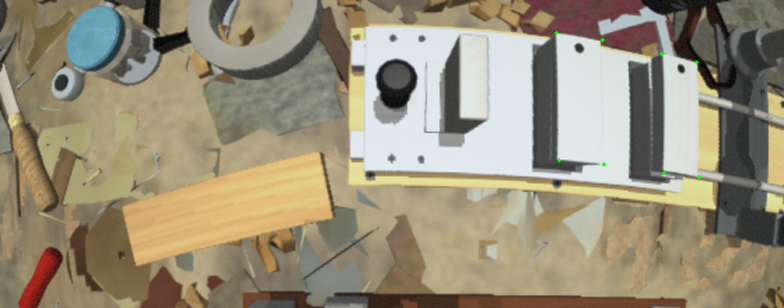

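Both piles sit on their pads, matching the projected corners. The blank was knocked and is now at (576, 348.7), turned +11.4°. I'll grasp it at its new place.

```bash
python3 -m jog '0 0 2.1 .4 1.2 0 1;0 0 4.1 .8 2.4 0 1;0 0 6.1 1.2 3.6 0 1;0 0 8.1 1.6 4.8 0 1;0 0 10.1 2.16 6 0 1'; python3 -m jog '0 0 2.1 0 0 -.6 1;0 0 4.1 0 0 -1.2 1;0 0 6.1 0 0 -2.2 1;0 0 8.1 0 0 -3.4 1;0 0 10.1 0 0 -5 1'; python3 -m jog '0 0 .1 0 0 -.5 1; 0 0 .1 0 0 -.5 1;0 0 .1 0 0 -.5 1'
python3 - <<'E'
from seg import *
print(env.state()['ee_pos'],env.state()['ee_rot'])
im,P=snap('side','s3')
r=spotter.trace('blank30','side')[0]
q=corners(r['region']);p=np.array([at('side',a,30)[:2] for a in q],np.float32);print(cv2.minAreaRect(p),r['conf'])
E
```

```text
time_s: 35.4
ee_pos: [577.0, 348.6, 246.7]
ee_rot: [180.0, 0.0, 50.7]
force: [0.5, 0.8, 0.1]
gripper_width: 91.1
time_s: 36.02
ee_pos: [577.5, 347.9, 121.5]
ee_rot: [179.9, -0.0, 101.2]
force: [0.1, 0.3, 0.0]
gripper_width: 91.0
time_s: 36.4
ee_pos: [576.8, 349.2, 111.2]
ee_rot: [179.8, -0.1, 101.4]
force: [0.1, -0.4, -0.1]
gripper_width: 91.2
[576.81920299 349.17943523 111.22158673] [ 1.79817189e+02 -5.99986806e-02  1.01410922e+02]
((567.8707275390625, 359.7451171875), (68.63887786865234, 226.88906860351562), 11.80095100402832) 0.67
```

```bash
python3 -m jog '0 0 0 0 0 -1 1;0 0 0 0 0 -3 1;0 0 0 0 0 -4.1 1;0 0 0 0 0 -4.17 1;0 0 0 0 0 -4.17 .5' 40; python3 -m jog '0 0 0 0 0 0 .5;0 0 0 0 0 0 .5;0 0 0 0 0 0 .5;0 0 0 0 0 .8 .5;0 0 0 0 0 2 .5'
```

```text
time_s: 37.12
ee_pos: [576.6, 349.5, 7.0]
ee_rot: [179.8, -0.1, 101.5]
force: [-0.5, -0.4, 0.5]
gripper_width: 84.2
time_s: 37.75
ee_pos: [574.2, 348.1, 54.0]
ee_rot: [-179.8, 0.1, 101.5]
force: [-0.1, -0.5, -2.5]
gripper_width: 59.9
```

```bash
python3 -m jog '0 0 0 0 0 1.5 .5;0 0 0 0 0 3.5 .5;0 0 0 0 0 4.6 .5;0 0 -.6 .6 -1 4.8 .5;0 0 -1.2 1.2 -2.8 4.8 .5'; python3 -m jog '0 0 -.4 .5 -2.2 0 .5;0 0 -.8 1 -4.4 0 .5;0 0 -1.2 1.6 -6.4 0 .5;0 0 -1.2 2 -8.6 0 .5;0 0 -1.2 2.38 -10.17 0 .5';python3 -m jog '0 0 0 0 0 0 .5;0 0 0 0 0 0 .5;0 0 0 0 0 0 .5'
```

```text
time_s: 38.38
ee_pos: [605.6, 279.4, 175.4]
ee_rot: [179.9, -0.0, 95.6]
force: [0.4, -0.9, -3.8]
gripper_width: 59.7
time_s: 39.0
ee_pos: [664.6, 22.0, 174.4]
ee_rot: [-179.9, 0.0, 89.4]
force: [0.5, 0.4, -2.5]
gripper_width: 60.0
time_s: 39.38
ee_pos: [664.6, 25.8, 175.0]
ee_rot: [-180.0, -0.0, 89.6]
force: [-0.0, 0.5, -2.8]
gripper_width: 59.7
```

```bash
python3 -m jog '0 0 0 .05 0 -.8 .5;0 0 0 .05 0 -2.2 .5;0 0 0 .05 0 -2.7 .5;0 0 0 .05 0 -2.76 .5;0 0 0 .05 0 -2.76 .5'
python3 - <<'E'
from h import *
print(env.state()['ee_pos'],env.state()['force'],env.state()['gripper_width'])
a,_=snap('side');b,_=snap('scene')
cv2.imwrite('pics/p1.png',np.vstack([cv2.resize(a[150:270,170:330,::-1],None,fx=2.4,fy=2.4,interpolation=cv2.INTER_CUBIC),cv2.resize(b[120:250,160:320,::-1],None,fx=2.4,fy=2.4,interpolation=cv2.INTER_CUBIC)]))
E
```

```text
time_s: 40.0
ee_pos: [667.1, 24.9, 107.6]
ee_rot: [179.9, -0.0, 89.5]
force: [-0.2, -0.1, -2.4]
gripper_width: 60.0
[667.10628798  24.89073629 107.56473024] [-0.20572337 -0.06309263 -2.43080733] 60.04976401482704
```

View pics/p1.png

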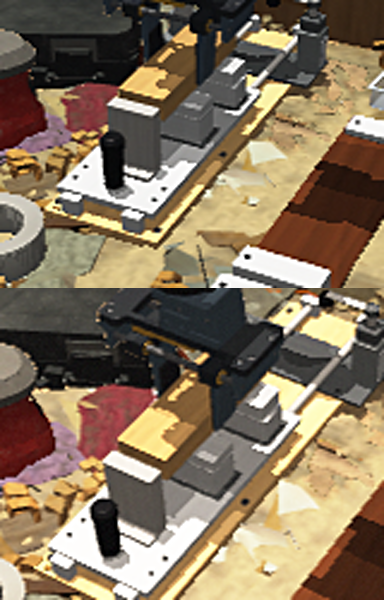

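```bash
python3 -m jog '0 0 0 -.03 .05 -.08 .5;0 0 0 -.03 .1 -.16 .5;0 0 0 -.03 .16 -.16 .5;0 0 0 -.03 .22 -.16 .5'; python3 -m jog '0 0 0 0 .04 0 .5;0 0 0 0 .06 0 .5;0 0 0 0 .06 0 .5'
```

```text
time_s: 40.6
ee_pos: [665.5, 30.2, 102.2]
ee_rot: [180.0, 0.0, 89.5]
force: [0.4, 0.2, -1.8]
gripper_width: 60.1
time_s: 40.98
ee_pos: [665.5, 31.6, 102.2]
ee_rot: [180.0, -0.0, 89.5]
force: [0.1, -0.5, -1.7]
gripper_width: 59.9
```

```bash
for i in 1 2 3; do python3 -m jog '0 0 0 0 .03 0 .5;0 0 0 0 .04 0 .5;0 0 0 0 .04 0 .5' | grep -E 'pos|force'; done
```

```text
ee_pos: [665.4, 32.6, 102.2]
force: [-0.4, -0.7, -3.9]
ee_pos: [665.5, 33.2, 102.3]
force: [-0.6, -2.0, -3.1]
ee_pos: [665.5, 33.2, 102.4]
force: [-0.6, -6.0, -2.0]
```

```bash
for i in 1 2; do python3 -m jog '0 0 0 0 0 -.02 .5;0 0 0 0 0 -.03 .5;0 0 0 0 0 -.03 .5' | grep -E 'pos|force'; done
```

```text
ee_pos: [665.6, 33.3, 102.2]
force: [-0.6, -6.1, 0.1]
ee_pos: [665.7, 33.2, 101.5]
force: [-0.1, -6.2, 0.7]
```

```bash
python3 -m jog '0 0 0 0 0 -.03 .5;0 0 0 0 0 -.03 .5' | grep -E 'pos|force'; python3 -m jog '0 0 0 0 0 0 .9;0 0 0 0 0 0 .9;0 0 0 0 0 0 .9;0 0 0 0 0 0 .9;0 0 0 0 0 .6 .9';python3 -m jog '0 0 0 0 0 1.5 .9;0 0 0 0 0 3.5 .9;0 0 0 -1 0 5 .9;0 0 0 -3 0 5.4 .9;0 0 0 -5 0 5.4 .9';python3 -m jog '0 0 0 -1 0 0 .9;0 0 0 -1 0 0 .9;0 0 0 -1 0 0 .9'
python3 - <<'E'
from seg import *
s=env.state();print(s['ee_pos'],s['ee_rot'])
im,P=snap('wrist','w7');pickle.dump((im,P),open('w7.pkl','wb'))
a,_=snap('side')
cv2.imwrite('pics/p2.png',np.vstack([im[:,:,::-1],cv2.resize(a[150:270,140:340,::-1],(560,336),interpolation=cv2.INTER_CUBIC)])[:, :])
E
```

```text
ee_pos: [665.7, 33.2, 101.3]
force: [-1.9, -5.8, 3.4]
time_s: 43.72
ee_pos: [664.6, 34.7, 114.2]
ee_rot: [-179.8, 0.0, 89.5]
force: [-0.3, 0.6, -0.3]
gripper_width: 82.3
time_s: 44.35
ee_pos: [540.0, 34.6, 252.4]
ee_rot: [179.7, -0.0, 89.5]
force: [0.3, 1.0, 0.5]
gripper_width: 82.2
time_s: 44.72
ee_pos: [516.6, 34.6, 250.8]
ee_rot: [179.9, -0.0, 89.5]
force: [0.4, 0.4, -0.1]
gripper_width: 82.2
[516.57200987  34.5828396  250.81033382] [ 1.79865799e+02 -7.60340589e-03  8.95109670e+01]
```

View pics/p2.png

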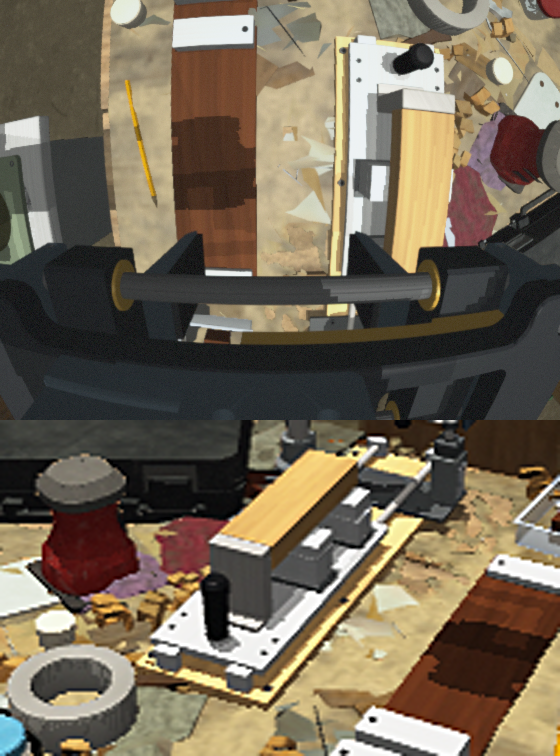

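The blank rests on both piles, with its end against the stop and its top continuous with the stop's top. Now grip the handle.

```bash
python3 -m jog '0 0 0 1 1 0 .6;0 0 0 2.5 2.5 0 .6;0 0 0 4 4.2 0 .6;0 0 0 5.4 5.8 -1 .6;0 0 0 6.04 6.36 -2.5 .6'; python3 -m jog '0 0 0 0 0 -.4 .6;0 0 0 0 0 -.4 .6;0 0 0 0 0 -.4 .6'
python3 - <<'E'
from seg import *
s=env.state();print(s['ee_pos'],s['ee_rot'])
im,P=snap('wrist','w8')
h=(667.5,193.6,114);print(proj('wrist',h,P))
cv2.imwrite('pics/w8c.png',cv2.resize(im[:330,100:460,::-1],None,fx=1.6,fy=1.6))
E
```

```text
time_s: 45.45
ee_pos: [669.5, 196.5, 186.3]
ee_rot: [179.8, -0.1, 89.6]
force: [-0.1, -0.9, 0.2]
gripper_width: 54.8
time_s: 45.82
ee_pos: [667.0, 192.9, 179.6]
ee_rot: [179.8, -0.0, 89.5]
force: [-1.3, -0.4, 0.5]
gripper_width: 54.6
[666.98711059 192.93348405 179.59199059] [ 1.79830153e+02 -4.05128027e-02  8.94644335e+01]
[276.22338715 227.829583  ]
```

View pics/w8c.png

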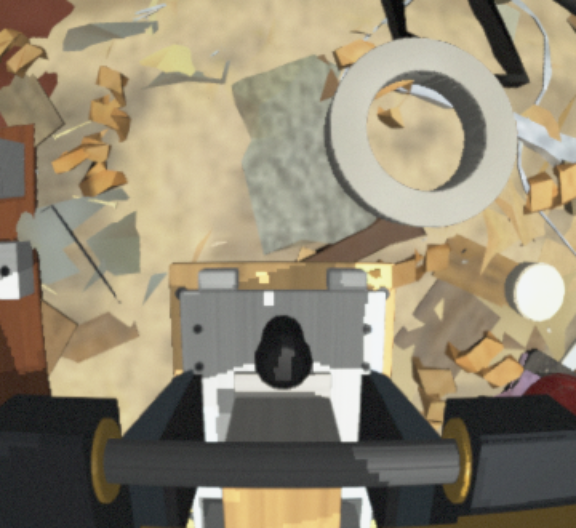

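Handle head is at (277,227), matching the prediction (276,228), so the fingers straddle it. Descend and grip.

```bash
python3 -m jog '0 0 0 0 .02 -1 .6;0 0 0 0 .02 -3 .6;0 0 0 0 .02 -4.1 .6;0 0 0 0 .02 -4.2 .6;0 0 0 0 .02 -4.2 .6'; python3 -m jog '0 0 0 0 0 0 .15;0 0 0 0 0 0 .15;0 0 0 0 0 0 .15;0 0 0 0 0 0 .15;0 0 0 0 0 0 .15' 30
```

```text
time_s: 46.5
ee_pos: [667.6, 194.1, 74.7]
ee_rot: [179.8, -0.1, 89.5]
force: [0.7, -0.1, 0.4]
gripper_width: 54.8
time_s: 47.12
ee_pos: [668.2, 194.2, 73.4]
ee_rot: [179.8, -0.0, 89.5]
force: [5.5, -0.0, 3.3]
gripper_width: 27.5
```

```bash
python3 -m jog '0 0 0 .02 -.1 0 .15;0 0 0 .02 -.35 0 .15;0 0 0 .02 -.75 0 .15;0 0 0 .02 -1.2 0 .15;0 0 0 .02 -1.65 0 .15'; python3 -m jog '0 0 0 0 -.45 0 .15;0 0 0 -.01 -.9 0 .15;0 0 0 -.01 -1.35 0 .15;0 0 0 -.02 -1.8 0 .15;0 0 0 -.02 -2.25 0 .15';python3 -m jog '0 0 0 0 -.45 0 .15;0 0 0 -.01 -.85 0 .15;0 0 0 -.01 -1.2 0 .15;0 0 0 -.02 -1.45 0 .15;0 0 0 -.02 -1.6 0 .15'
```

```text
time_s: 47.75
ee_pos: [667.8, 153.3, 73.4]
ee_rot: [179.9, -0.1, 89.5]
force: [4.3, 3.6, 5.5]
gripper_width: 27.4
time_s: 48.38
ee_pos: [667.2, 96.4, 73.4]
ee_rot: [179.9, -0.1, 89.5]
force: [3.9, 2.9, 5.2]
gripper_width: 27.9
time_s: 49.0
ee_pos: [666.8, 56.4, 73.4]
ee_rot: [179.9, -0.1, 89.5]
force: [3.7, 3.3, 4.5]
gripper_width: 27.6
```

```bash
python3 -m jog '0 0 0 0 -.1 0 .15;0 0 0 0 -.25 0 .15;0 0 0 0 -.4 0 .15;0 0 0 0 -.55 0 .15;0 0 0 0 -.64 0 .15';python3 -m jog '0 0 0 0 0 0 .15;0 0 0 0 0 0 .15'
python3 - <<'E'
from h import *
a,_=snap('side');b,_=snap('scene')
cv2.imwrite('pics/p3.png',np.hstack([cv2.resize(a[120:250,190:330,::-1],None,fx=2.8,fy=2.8,interpolation=cv2.INTER_CUBIC),cv2.resize(b[100:230,190:330,::-1],None,fx=2.8,fy=2.8,interpolation=cv2.INTER_CUBIC)]))
E
```

```text
time_s: 49.62
ee_pos: [666.6, 40.8, 73.4]
ee_rot: [179.9, -0.1, 89.5]
force: [3.6, 2.9, 6.1]
gripper_width: 27.3
time_s: 49.88
ee_pos: [666.6, 40.4, 73.4]
ee_rot: [179.9, -0.0, 89.5]
force: [3.1, 2.1, 4.8]
gripper_width: 27.1
```

View pics/p3.png

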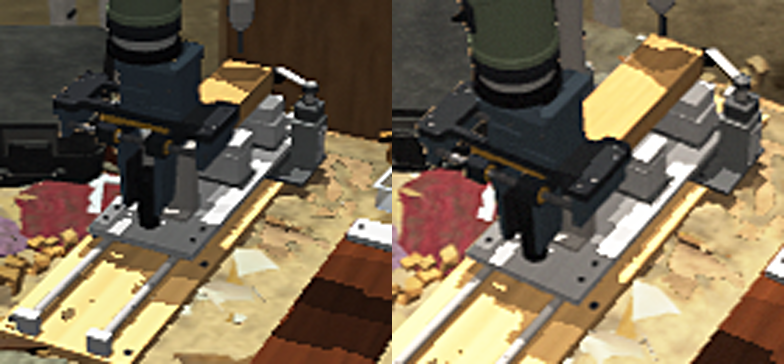

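The lever is visibly swung away by the blank's end at 154 mm travel. Draw back gently.

```bash
python3 -m jog '0 0 0 0 .05 0 .15;0 0 0 0 .18 0 .15;0 0 0 0 .4 0 .15;0 0 0 0 .7 0 .15;0 0 0 0 1.05 0 .15'; python3 -m jog '0 0 0 0 .4 0 .15;0 0 0 .01 .8 0 .15;0 0 0 .01 1.2 0 .15;0 0 0 .02 1.6 0 .15;0 0 0 .02 2 0 .15';python3 -m jog '0 0 0 0 .4 0 .15;0 0 0 .01 .8 0 .15;0 0 0 .01 1.2 0 .15;0 0 0 .02 1.6 0 .15;0 0 0 .02 1.95 0 .15';python3 -m jog '0 0 0 0 .3 0 .15;0 0 0 0 .55 0 .15;0 0 0 0 .75 0 .15;0 0 0 0 .9 0 .15;0 0 0 0 1 0 .15'
```

```text
time_s: 50.6
ee_pos: [666.8, 64.9, 73.4]
ee_rot: [179.9, 0.1, 89.5]
force: [4.7, -2.6, 5.2]
gripper_width: 27.3
time_s: 51.22
ee_pos: [667.4, 114.9, 73.4]
ee_rot: [179.9, 0.2, 89.5]
force: [4.3, -2.2, 5.5]
gripper_width: 27.5
time_s: 51.85
ee_pos: [667.9, 163.7, 73.4]
ee_rot: [179.9, 0.2, 89.5]
force: [4.1, -3.3, 5.6]
gripper_width: 27.4
time_s: 52.48
ee_pos: [668.1, 188.6, 73.4]
ee_rot: [179.8, 0.1, 89.5]
force: [4.9, -2.5, 5.4]
gripper_width: 27.7
```

```bash
python3 -m jog '0 0 0 0 .06 0 .15;0 0 0 0 .12 0 .15;0 0 0 0 .17 0 .15;0 0 0 0 .21 0 .15;0 0 0 0 .24 0 .15'; for i in 1 2; do python3 -m jog '0 0 0 0 .03 0 .15;0 0 0 0 .04 0 .15;0 0 0 0 .04 0 .15'; done
```

```text
time_s: 53.1
ee_pos: [668.2, 194.1, 73.4]
ee_rot: [179.8, 0.2, 89.5]
force: [4.3, -4.3, 6.4]
gripper_width: 27.7
time_s: 53.48
ee_pos: [668.2, 194.1, 73.4]
ee_rot: [179.9, 0.3, 89.5]
force: [4.6, -5.4, 6.1]
gripper_width: 27.3
time_s: 53.85
ee_pos: [668.2, 194.1, 73.4]
ee_rot: [179.9, 0.4, 89.5]
force: [4.6, -7.7, 6.6]
gripper_width: 27.5
```

```bash
python3 -m jog '0 0 0 0 0 0 .6;0 0 0 0 0 0 .6;0 0 0 0 0 0 .6;0 0 0 0 0 .8 .6;0 0 0 0 0 2.8 .6'; python3 -m jog '0 0 0 0 0 2 .6;0 0 0 0 0 4.2 .6;0 0 -2 -1.5 -1 4.2 .6;0 0 -4 -3.2 -2 4.2 .6;0 0 -6 -5 -3 4.2 .6';python3 -m jog '0 0 -2 0 -1 0 .6;0 0 -4 -.5 -1.6 0 .6;0 0 -6 -1 -2.3 0 .6;0 0 -8 -1 -2.3 0 .6;0 0 -10 -1 -2.3 0 .6';python3 -m jog '0 0 -1.9 0 0 0 .6;0 0 -1.9 0 0 0 .6;0 0 -1.9 0 0 0 .6'
python3 - <<'E'
from seg import *
s=env.state();print(s['ee_pos'],s['ee_rot'])
im,P=snap('wrist','w9');pickle.dump((im,P),open('w9.pkl','wb'));v=im.copy()
for y,z in((133.6,125),(153.6,125),(-66.4,125)):
    for x in(636,696): cv2.circle(v,tuple(int(round(a)) for a in proj('wrist',(x+(y-53)*.008,y,z),P)),1,(255,0,0),-1)
a,_=snap('side')
cv2.imwrite('pics/p4.png',np.vstack([cv2.resize(v[:250,:,::-1],None,fx=1.4,fy=1.4),cv2.resize(a[140:260,140:420,::-1],(784,240*784//560),interpolation=cv2.INTER_CUBIC)])[:600])
E
```

```text
time_s: 54.48
ee_pos: [664.4, 198.2, 139.5]
ee_rot: [-179.5, 0.1, 89.5]
force: [-0.1, 0.4, 0.9]
gripper_width: 54.9
time_s: 55.1
ee_pos: [540.1, 123.0, 246.9]
ee_rot: [-179.9, 0.1, 59.2]
force: [-0.9, -0.3, -0.5]
gripper_width: 54.9
time_s: 55.72
ee_pos: [516.1, 66.0, 247.2]
ee_rot: [-180.0, 0.1, 9.2]
force: [0.3, -0.3, 0.2]
gripper_width: 54.8
time_s: 56.1
ee_pos: [516.7, 66.2, 247.3]
ee_rot: [180.0, 0.0, 0.2]
force: [0.3, -0.6, 0.1]
gripper_width: 55.2
[516.67349721  66.17081386 247.27446905] [1.79993158e+02 4.39183138e-02 1.62025873e-01]
```

View pics/p4.png

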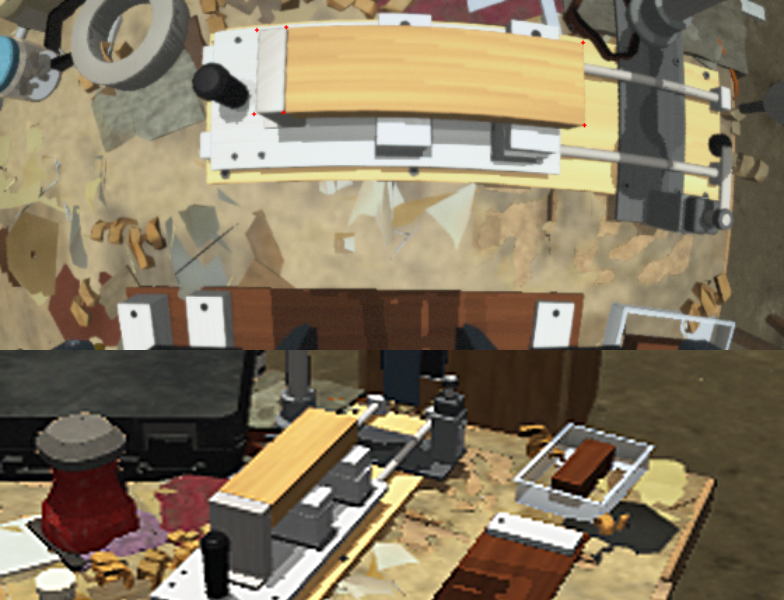

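The carriage is home. The blank still lies against the stop, its end at the predicted corners (583,42) and (584,125). The lever is back at rest, the strip is in the tray, and three spare packers remain on the board.

```bash
python3 -c "
from workcell import env
env.job_done();print(env.state()['time_s'])"
```

```text
the job is handed in; nothing more can be done
the job is handed in; nothing more can be done
```

The job is done and handed in at about 56 s of the 200 s allowed.

- **Old packing:** only one wooden strip was there, on the leading pad. It is now in the offcut tray.
- **Piles:** the blank measured about 29.5 mm from two views, so I took it as the 30 mm one, which calls for 50 mm piles. Packer30 with packer20 on top is on the leading pad, and packer35 with packer15 on the tail pad. The spares, packers 10, 25 and 40, are still on their board.
- **Blank:** it had been knocked about 3 cm before I picked it up, so I located it again first. I laid it over both piles and pressed it against the tail stop with about 6 N.
- **Feed and return:** I pushed the carriage about 154 mm by its handle and saw the roller lever clearly swung. I judged the trip from that travel, since the lever's angle could not be read directly; the trip is expected at 143 mm. I then drew it back until it met the home stop.

**Last checks:** the final pictures show the blank's end and the stop within about 2 mm of where they should be, and the lever at rest. The blank looks level and flush with the stop, but I judged that by eye and did not measure it. No check failed, and I never saw the grip slacken.

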